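# Uncouple the trailer tongue on the repair bench

## Task

Uncouple the cart tongue on the hitch board: first take the yellow guard saddle off the coupler and hang it astride the steel storage bar, let go of it, and leave it hanging there. Then take the red latch grip, pull it sideways against its spring until the latch is open, and with that same grip lift the tongue so that the coupler is about 60 mm above where it sat on the ball. Finish while still holding it raised and still by the red grip; leave the other things on the bench where they are.

Things in the scene. Friction and masses are not known exactly. Their poses are not given: they have to be found in the camera images.
- hitch: Plywood board fixed to the bench, 20 mm thick, with a 30 mm steel ball on a neck and a blue hinge bracket (44 mm wide, 115 mm high). Origin on the bench straight below the ball; z up; x runs along the board from ball to bracket; board from x -70 to +310, y -60 to +60 mm. The tongue's hinge axis is level, along the hitch's y, at x = 260 mm, 90 mm above the bench.
- coupler (a point): Centre of the flat top of the aluminium coupler on the tongue (95 mm along, 60 mm across), straight above the ball; 106 mm above the bench when coupled. The tongue (0.6 kg, blue 30 mm tube) turns on its hinge 0 to 0.45 rad; at 0.23 rad the coupler is 60 mm up. Lifting takes 4 to 6 N; let go, it falls back. Shut, the latch's pawl under the ball stops it within 3 mm of rise.
- latch (a joint): Travel of the spring latch, m: 0 shut, 0.016 fully pulled (stop). The red grip slides with it towards the hitch's +y, across the tongue. The pawl clears the ball at 0.010; pull to about 0.014 to be sure. Spring: 4 N at the start to about 10 N fully pulled, always shutting. The latch rides on the tongue, so the grip also lifts the tongue. Once the coupler has risen more than about 30 mm the latch may spring back without harm.
- latch_grip: Upright red plastic grip of the latch on top of the coupler: 30 mm along the tongue (its x), 14 mm thick across it (its y), from 1 to 42 mm above the coupler's top. Origin at the middle of its foot, on the coupler's top plane; moves with latch and tongue. At the start it is covered by the yellow saddle.
- saddle: Loose yellow plastic guard saddle (120 g), an inverted U: 50 mm long along its x (the open tunnel), 40 mm wide over its legs (y), 56 mm tall; legs 5 mm thick, 30 mm apart inside, 50 mm deep under a 6 mm crown. Origin at the centre of the plane of its feet. It starts astride the red grip, feet on the coupler's top.
- saddle_crown (a point): Centre of the underside of the saddle's crown (50 mm above its feet): the face that rests on the storage bar.
- rail: Steel storage bar fixed to the bench: round bar 14 mm thick, 240 mm long between two posts 18 mm thick on round feet (70 mm across). Bar along its y. Origin on the bench below the bar's middle; z up.
- rail_mid (a point): Middle of the storage bar, on its axis, 150 mm above the bench (the bar's top is at 157 mm).
- screwdriver: Bystander: red-handled screwdriver, 170 mm long, lying on the bench beside the hitch board. Leave alone.
- spare_ball: Bystander: spare steel hitch ball on a foot, 30 mm across, 45 mm tall, standing on the hitch board beside the tongue tube. Leave alone.
- wrench: Bystander: steel open wrench, 160 mm long, lying on the bench behind the storage bar. Leave alone.
- grease_tin: Bystander: green tin with black lid, 60 mm across, 50 mm tall, behind the storage bar. Leave alone.
- tape_roll: Bystander: blue roll of tape lying flat, 60 mm across, 22 mm tall, between board and bar. Leave alone.
There are look-alikes about, which are no part of the job. Of the things that look like the saddle, the middle-sized one is meant.

How it is judged:
By the outcome, as a careful person would: the job done as asked, in the order asked, and still so for the second after the job is handed in, while the arm keeps its last pose, push and grip.
It also fails if it takes over 54 s, if anything falls off the work surface, if the arm or the gripper's body presses on something with over 40 N, if the wrist force passes 120 N, or if a joint passes its speed limit or range.

## Robot

A 6-joint arm with a two-finger parallel gripper is mounted at the origin on the work surface. World frame = base frame: x ahead of the robot, y to its left, z up, the work surface at z = 0. Lengths are in m, angles in degrees, forces in N, time in s.
With the tool pointing down it reaches from about 0.375 to 0.9 m from the base axis. Payload 3.1 kg.
Tool frame: the origin (TCP) lies on the centre line of the jaws, within the pads' length; the fingertips stand 25 mm ahead of it and the grasp point (between the pads) lies 6 mm ahead of it; y points along the fingers, x is the direction in which the jaws open and shut, and the axes are right-handed (so a half turn about y gives the same grasp; the last joint's range is limited). The gripper opens to 87 mm and grips with 3 to 60 N. Pads are 19 mm wide; open, the fingers measure 117 mm over their backs; the gripper's body (75 mm by 190 mm) begins 51 mm behind the grasp point.
Start: joints at [63.398, 30.224, 82.088, -0, 67.689, -10.227], TCP at [0.176, 0.6, 0.248] pointing down, gripper open.
Joint ranges: [-176.69, 176.69], [-43.24, 126.21], [12.49, 139.97], [-82, 262], [0, 151.66], [-163.58, 163.58]. Speed limits (degrees/s): [159.86, 159.86, 180, 180, 180, 180].

## Interface

Orientations are given as a 3x3 rotation matrix whose columns are the frame's x, y, z axes.
In Python, from rig import * gives the robot as it stands.
- The arm moves only by the tool play_rows, never from a script. Its argument "commands" is a list of rows, each a list of 2 entries, a list of its own where there are three numbers: the shift along the world's x, y, z in m, then the turn, a rotation vector about the world's x, y, z in rad. A call has 1 to 10 rows; each row is the pose to reach, as a shift and turn from the pose commanded when the call began; what a row does not reach only later rows make up. A row lasts 1/8 s, in which the tool goes at most 62.5 mm and 10.7 degrees, less where a joint would pass 70% of its speed; a pose out of reach is approached as far as the arm can. A call with a gripper value outside its range is refused whole. "gripper" is the finger opening in m, from 0 to 0.087, set as the call begins (left out, the last holds). The fingers move at their own pace and stop on an object; the grip force is fixed at half the most. Time passes only in rows, so rows that repeat a pose let the fingers close. It gives the time, the measured TCP pose, the force and the opening at its end, in the units of the state.
- read_state(): the state, without advancing time (a new reading comes with each control period).
- capture(name): name is "scene" or "side" or "wrist"; returns a dict with "frame" (420x560x3 uint8, red, green, blue), "depth" (420x560 float32, m along the optical axis (not along the pixel's ray), 0 where there is no reading), "mtx" (3x3 intrinsics, pixels), "cam_to_world" (4x4, takes a point from camera to world coordinates); the wrist camera has in their place "hand_eye" (4x4, takes a point from camera to tool coordinates, whose origin is the TCP and whose axes are the tool frame's). Camera axes: x right, y down, z forward; pixel columns grow to the right and rows downward; lengths in m; the calibration is good to about 2 mm. A picture is of the moment at which its call begins: read the wrist's pose just before it.
- hand_in(): hands the job in, once; it reports no verdict.
The state is a dict: "time_s": time; "joint_positions": joint angles; "qvel": joint speeds; "tau": joint torques, N m; "position": TCP position; "tcp_rot": TCP orientation; "force": force on the tool from outside, world axes, zero at the start; "moment": the same for the moment, N m; "opening": opening from 0.0 (shut) to 1.0 (fully open).
Only numpy, scipy, OpenCV 4.12 (cv2) and the standard library are available. Lean on these libraries where they do the work, as an engineer would, in place of code of your own. Each camera call takes 0.05 s, during which the arm holds its last target. There are 200 camera calls.

## Working session

There is one attempt and no reset: what is moved stays moved. The work goes in short steps, Python scripts to look and compute and a tool call to move; the robot and the scene stay as the last step left them, time stands still between calls to the robot, and variables do not carry over. Pictures are saved under pics/ and viewed, about 8 in all and at most 12, crops included, and the job is handed in when it is done.

Besides the shell and the picture viewer there is one more tool, called after ">>>" as name(argument=value, ...), one argument or row to a line, values as JSON. play_rows: Moves the arm, as the interface text tells. Its arguments: {"type":"object","properties":{"commands":{"type":"array"},"gripper":{"type":"number"}},"required":["commands"]}

```bash
mkdir -p pics
cat > h.py <<'E'
from rig import *
import numpy as np, cv2
def save(n,im): cv2.imwrite('pics/'+n+'.png',cv2.cvtColor(im,cv2.COLOR_RGB2BGR))
def pts(c,T=None):
    T=c['cam_to_world'] if T is None else T
    K=c['mtx'];d=c['depth'];v,u=np.mgrid[:d.shape[0],:d.shape[1]]
    P=np.stack([(u-K[0,2])/K[0,0]*d,(v-K[1,2])/K[1,1]*d,d],-1)
    return P@np.array(T)[:3,:3].T+np.array(T)[:3,3]
def wristT(s,c):
    T=np.eye(4);T[:3,:3]=s['tcp_rot'];T[:3,3]=s['position'];return T@c['hand_eye']
def both():
    s=read_state()
    return s
E
python3 - <<'E'
from h import *
s=read_state();print(s)
a=capture('scene');b=capture('side')
save('scene',a['frame']);save('side',b['frame'])
np.savez('c0.npz',sd=a['depth'],bd=b['depth'],sf=a['frame'],bf=b['frame'],sK=a['mtx'],bK=b['mtx'],sT=a['cam_to_world'],bT=b['cam_to_world'])
print(a['cam_to_world'],b['cam_to_world'])
E
```

```text
{'time_s': 0.0, 'joint_positions': array([ 6.33996413e+01,  3.02773280e+01,  8.21578268e+01, -1.42846603e-03,
        6.76895118e+01, -1.02292805e+01]), 'qvel': array([ 4.95405661e-02, -8.55062100e-02,  8.50316773e-05, -7.39394660e-02,
       -7.37299096e-02, -4.33177307e-02]), 'tau': array([ 1.09496097e-03, -4.40046501e+01, -1.76591116e+01,  6.33851672e-02,
        5.82985603e-02, -1.61246617e-04]), 'position': array([0.17584336, 0.59902921, 0.24658115]), 'tcp_rot': array([[ 2.81847050e-01, -9.53641070e-04, -9.59458874e-01],
       [ 9.59456949e-01, -1.95585903e-03,  2.81848429e-01],
       [-2.14534854e-03, -9.99997633e-01,  3.63724454e-04]]), 'force': array([0.34295024, 0.37460213, 0.40146761]), 'moment': array([ 0.01151388,  0.01558233, -0.06963665]), 'opening': 0.996550443736596}
[[-0.74023359  0.50763947 -0.44085871  0.98857237]
 [ 0.67232313  0.55303255 -0.49207379  0.48478871]
 [-0.00598686 -0.66064906 -0.75067102  0.84856085]
 [ 0.          0.          0.          1.        ]] [[ 0.99688973 -0.03654779  0.06982217  0.49299109]
 [-0.07878035 -0.48607216  0.87036056 -0.96252931]
 [ 0.00212886 -0.87315412 -0.48743959  0.67554206]
 [ 0.          0.          0.          1.        ]]
```

View pics/scene.png

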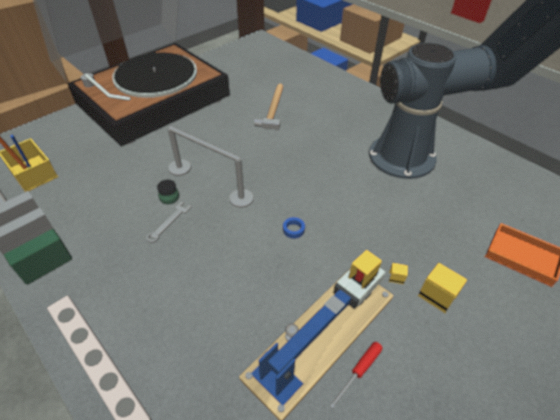

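View pics/side.png

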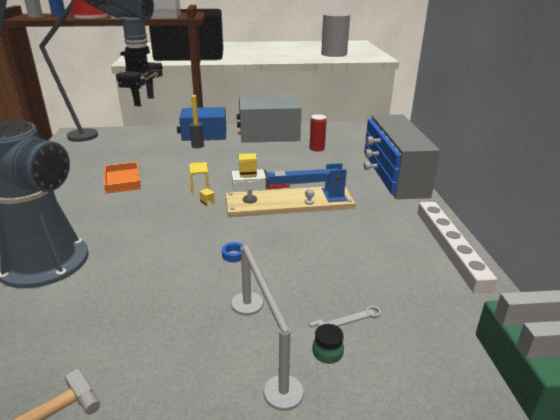

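The scene picture shows the saddle on the coupler at (366,267), with the small and large look-alikes at (399,272) and (443,286). The bar runs (172,131)–(240,158). In the side picture the saddle is at (247,165) and the bar runs (246,248)–(285,330).

```bash
cat > m.py <<'E'
from h import *
z=np.load('c0.npz')
def cam(p): return dict(frame=z[p+'f'],depth=z[p+'d'],mtx=z[p+'K'],cam_to_world=z[p+'T'])
for p,boxes in (('s',{'sad':(340,240,385,290),'tube':(270,290,350,370)}),('b',{'sad':(232,148,262,182),'tube':(265,165,330,192)})):
    c=cam(p);P=pts(c);hsv=cv2.cvtColor(c['frame'],cv2.COLOR_RGB2HSV)
    H,S,V=hsv[...,0],hsv[...,1],hsv[...,2]
    for n,(u0,v0,u1,v1) in boxes.items():
        m=np.zeros(H.shape,bool);m[v0:v1,u0:u1]=1
        m&=(S>150)&(V>60)&(((H>18)&(H<35)) if n=='sad' else ((H>100)&(H<125)))&(c['depth']>0)
        Q=P[m];print(p,n,len(Q),'lo',np.percentile(Q,3,0).round(3),'hi',np.percentile(Q,97,0).round(3))
        if n=='sad':
            top=Q[Q[:,2]>np.percentile(Q[:,2],97)-.006]
        else: top=Q[(Q[:,2]>.06)&(Q[:,2]<.12)]
        r=cv2.minAreaRect((top[:,:2]*1000).astype(np.float32));print('  top z',np.median(top[:,2]).round(4),'rect',r,'mean',top.mean(0).round(4))
    # bar: points z .13-.165 near rail
    if p=='s': box=(160,115,255,200)
    else: box=(235,235,300,345)
    u0,v0,u1,v1=box;m=np.zeros(H.shape,bool);m[v0:v1,u0:u1]=1
    Q=P[m&(P[...,2]>.135)&(P[...,2]<.17)]
    xy=Q[:,:2];d=np.linalg.svd(xy-xy.mean(0),full_matrices=False)[2][0];t=(xy-xy.mean(0))@d
    print(p,'bar n',len(Q),'ztop',np.percentile(Q[:,2],[50,90,97]).round(4),'dir',np.degrees(np.arctan2(d[1],d[0])).round(2),'ends',(xy.mean(0)+t.min()*d).round(4),(xy.mean(0)+t.max()*d).round(4))
E
python3 m.py
```

```text
s sad 490 lo [0.497 0.227 0.119] hi [0.541 0.262 0.164]
  top z 0.162 rect ((517.7763061523438, 243.78273010253906), (48.1614990234375, 36.59357452392578), 1.1765497922897339) mean [0.5191 0.2448 0.162 ]
s tube 933 lo [0.582 0.24  0.1  ] hi [0.782 0.269 0.106]
  top z 0.1032 rect ((682.3305053710938, 248.32281494140625), (212.3242645263672, 43.67588806152344), 6.693786144256592) mean [0.7018 0.2548 0.1033]
s bar n 457 ztop [0.1551 0.1584 0.1593] dir 103.71 ends [ 0.5606 -0.4395] [ 0.4998 -0.1902]
b sad 314 lo [0.493 0.22  0.112] hi [0.535 0.256 0.163]
  top z 0.1615 rect ((513.669921875, 239.81298828125), (44.39261245727539, 45.77743911743164), 87.55441284179688) mean [0.5132 0.2376 0.1614]
b tube 338 lo [0.58 0.23 0.03] hi [0.757 0.275 0.104]
  top z 0.1008 rect ((668.2098388671875, 244.16859436035156), (190.12867736816406, 41.758277893066406), 8.744699478149414) mean [0.6761 0.2416 0.0973]
b bar n 884 ztop [0.1553 0.1573 0.1582] dir -76.09 ends [ 0.4935 -0.1952] [ 0.5547 -0.4421]
```

Both views agree: saddle near (0.516, 0.242) with its top at 0.162, and bar middle near (0.527, -0.317), top at 0.157, axis at 104°. The calibrations differ by about 4 mm, so I'll refine with the wrist camera.

>>> play_rows(
  commands=[
    [[0.02,-0.02,0.01],[0,0,0.02]],
    [[0.06,-0.06,0.03],[0,0,0.06]],
    [[0.1,-0.1,0.05],[0,0,0.11]],
    [[0.14,-0.145,0.06],[0,0,0.16]],
    [[0.18,-0.19,0.06],[0,0,0.21]],
    [[0.22,-0.23,0.06],[0,0,0.26]],
    [[0.26,-0.27,0.06],[0,0,0.3]],
    [[0.3,-0.315,0.06],[0,0,0.34]],
    [[0.33,-0.345,0.06],[0,0,0.36]],
    [[0.34,-0.357,0.06],[0,0,0.37]],
  ],
  gripper=0.08,
)

```text
time_s: 1.35
position: [0.5176, 0.2407, 0.307]
tcp_rot: [[-0.081, -0.0, -0.997], [0.997, -0.0, -0.081], [-0.0, -1.0, 0.001]]
force: [-0.0, -0.3, 0.5]
opening: 0.919
```

>>> play_rows(
  commands=[
    [[0,0,0],[0,0,0]],
    [[0,0,0],[0,0,0]],
    [[0,0,0],[0,0,0]],
  ],
)

```text
time_s: 1.72
position: [0.515, 0.2439, 0.3076]
tcp_rot: [[-0.086, -0.0, -0.996], [0.996, 0.0, -0.086], [0.0, -1.0, 0.0]]
force: [0.3, 0.0, -0.1]
opening: 0.914
```

Run:
```python
from h import *
s=read_state();c=capture('wrist');print(s['position'],s['tcp_rot'].round(3),s['joint_positions'].round(1));print(c['hand_eye'].round(3))
save('w1',c['frame']);P=pts(c,wristT(s,c))
H,S,V=cv2.split(cv2.cvtColor(c['frame'],cv2.COLOR_RGB2HSV))
m=(S>120)&(H>18)&(H<35)&(P[...,2]>.15)&(P[...,2]<.18)&(c['depth']>0)
n,l,st,ce=cv2.connectedComponentsWithStats(m.astype(np.uint8))
for i in range(1,n):
    if st[i,4]>150:
        Q=P[l==i];print(st[i],np.median(Q[:,2]),cv2.minAreaRect((Q[:,:2]*1000).astype(np.float32)))
```

```text
[0.51502888 0.24385116 0.30759116] [[-0.086 -0.    -0.996]
 [ 0.996  0.    -0.086]
 [ 0.    -1.     0.   ]] [ 14.1  22.2  85.9   0.   71.9 -80.9]
[[ 1.     0.     0.001 -0.   ]
 [-0.001 -0.267  0.964 -0.136]
 [ 0.001 -0.964 -0.267  0.073]
 [ 0.     0.     0.     1.   ]]
[ 265  174   45   57 2319] 0.16101197069864287 ((514.197265625, 244.10397338867188), (49.48392105102539, 38.76521682739258), 2.4734766483306885)
```

View pics/w1.png

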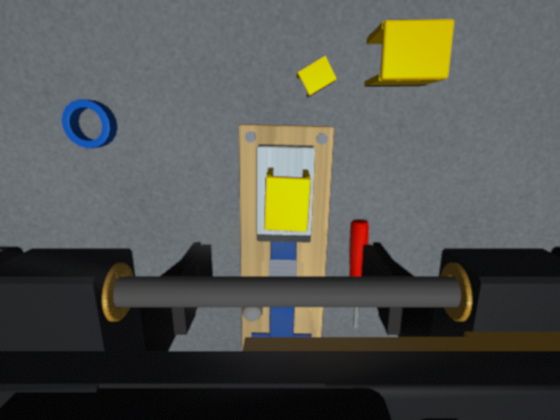

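The wrist view shows the saddle top at (287,203), rectangle 49.5 x 38.8 mm, so it's the middle-sized one. It sits at (0.514, 0.244, 0.161), yaw about 2.5°. The tool is already straight above it, so I'll descend.

>>> play_rows(
  commands=[
    [[0,0,-0.02],[0,0,-0.01]],
    [[0,0,-0.05],[0,0,-0.03]],
    [[0,0,-0.08],[0,0,-0.04]],
    [[0,0,-0.11],[0,0,-0.04]],
    [[0,0,-0.135],[0,0,-0.04]],
    [[0,0,-0.155],[0,0,-0.04]],
    [[0,0,-0.163],[0,0,-0.04]],
    [[0,0,-0.163],[0,0,-0.04]],
    [[0,0,-0.163],[0,0,-0.04]],
  ],
)

```text
time_s: 2.9
position: [0.5167, 0.243, 0.1454]
tcp_rot: [[-0.045, 0.002, -0.999], [0.999, 0.0, -0.045], [0.0, -1.0, -0.002]]
force: [-0.5, 1.0, 0.2]
opening: 0.916
```

>>> play_rows(
  commands=[
    [[0,0,0],[0,0,0]],
    [[0,0,0],[0,0,0]],
    [[0,0,0],[0,0,0]],
    [[0,0,0],[0,0,0]],
    [[0,0,0],[0,0,0]],
    [[0,0,0],[0,0,0]],
    [[0,0,0],[0,0,0]],
    [[0,0,0],[0,0,0]],
  ],
  gripper=0.03,
)

```text
time_s: 3.9
position: [0.5161, 0.2427, 0.1446]
tcp_rot: [[-0.044, -0.0, -0.999], [0.999, 0.0, -0.044], [0.0, -1.0, 0.0]]
force: [-0.6, -0.3, -0.1]
opening: 0.461
```

>>> play_rows(
  commands=[
    [[0,0,0.01],[0,0,0]],
    [[0,0,0.03],[0,0,0]],
    [[0,0,0.055],[0,0,0]],
    [[0,0,0.08],[0,0,0]],
    [[0,0,0.105],[0,0,0]],
    [[0,0,0.13],[0,0,0]],
    [[0,0,0.15],[0,0,0]],
    [[0,0,0.16],[0,0,0]],
  ],
)

```text
time_s: 4.9
position: [0.5164, 0.2426, 0.3061]
tcp_rot: [[-0.044, 0.002, -0.999], [0.999, 0.0, -0.044], [0.0, -1.0, -0.002]]
force: [0.2, -0.6, -1.8]
opening: 0.454
```

>>> play_rows(
  commands=[
    [[0,-0.01,0],[0,0,-0.02]],
    [[0,-0.03,0],[0,0,-0.08]],
    [[0,-0.06,0],[0,0,-0.16]],
    [[0,-0.09,0],[0,0,-0.24]],
    [[0,-0.12,0],[0,0,-0.32]],
    [[0,-0.15,0],[0,0,-0.4]],
    [[0,-0.18,0],[0,0,-0.48]],
    [[0,-0.21,0],[0,0,-0.56]],
    [[0,-0.24,0],[0,0,-0.64]],
    [[0,-0.27,0],[0,0,-0.72]],
  ],
)

```text
time_s: 6.15
position: [0.5149, -0.0295, 0.3035]
tcp_rot: [[0.63, -0.003, -0.777], [0.777, 0.0, 0.63], [-0.001, -1.0, 0.002]]
force: [-0.1, -0.1, -0.6]
opening: 0.459
```

>>> play_rows(
  commands=[
    [[0,-0.03,0],[0,0,-0.08]],
    [[0,-0.06,0],[0,0,-0.16]],
    [[0,-0.09,0],[0,0,-0.24]],
    [[0,-0.12,0],[0,0,-0.32]],
    [[0,-0.14,0],[0,0,-0.4]],
    [[0,-0.16,0],[0,0,-0.48]],
    [[0,-0.18,0],[0,0,-0.56]],
    [[0,-0.19,0],[0,0,-0.62]],
    [[0,-0.2,0],[0,0,-0.65]],
    [[0,-0.2,0],[0,0,-0.65]],
  ],
)

```text
time_s: 7.4
position: [0.5154, -0.2284, 0.3039]
tcp_rot: [[0.971, -0.001, -0.241], [0.241, 0.001, 0.971], [-0.001, -1.0, 0.001]]
force: [-0.4, 0.9, -0.4]
opening: 0.456
```

Run:
```python
from h import *
s=read_state();c=capture('wrist');print(s['position'],s['tcp_rot'].round(3),s['opening']*87)
save('w2',c['frame']);P=pts(c,wristT(s,c))
m=(P[...,2]>.13)&(P[...,2]<.17)&(c['depth']>0)
Q=P[m];Q=Q[(abs(Q[:,0]-.527)<.08)&(abs(Q[:,1]+.317)<.16)]
xy=Q[:,:2];d=np.linalg.svd(xy-xy.mean(0),full_matrices=False)[2][0];t=(xy-xy.mean(0))@d
print('n',len(Q),'ztop',np.percentile(Q[:,2],[50,90,97]).round(4),'dir',np.degrees(np.arctan2(d[1],d[0])).round(2),'ends',(xy.mean(0)+t.min()*d).round(4),(xy.mean(0)+t.max()*d).round(4),'w',np.ptp((xy-xy.mean(0))@[-d[1],d[0]]))
```

```text
[ 0.51543259 -0.22836679  0.30392752] [[ 0.971 -0.001 -0.241]
 [ 0.241  0.001  0.971]
 [-0.001 -1.     0.001]] 39.64546777829759
n 1396 ztop [0.1546 0.1563 0.1569] dir -76.19 ends [ 0.4955 -0.1894] [ 0.5145 -0.2667] w 0.01687302494941556
```

View pics/w2.png

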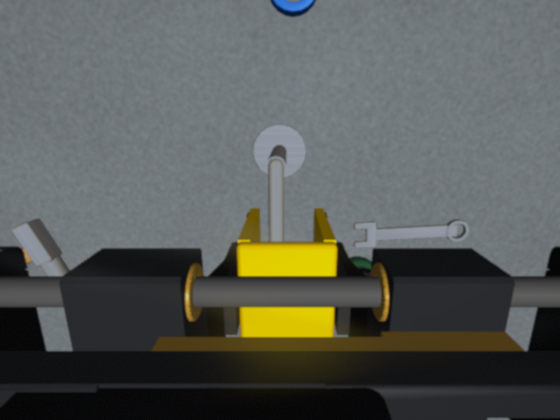

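The wrist view shows the bar at column 277 from row 160 down, and the held saddle at (287,290). The 10 mm offset to the right agrees with the fitted line, and the bar middle comes out at (0.526, -0.314). All three views agree within a few mm.

>>> play_rows(
  commands=[
    [[0.002,-0.01,0],[0,0,0]],
    [[0.004,-0.03,0],[0,0,0]],
    [[0.007,-0.055,0],[0,0,-0.003]],
    [[0.01,-0.08,-0.01],[0,0,-0.003]],
    [[0.0105,-0.086,-0.03],[0,0,-0.003]],
    [[0.0105,-0.086,-0.05],[0,0,-0.003]],
    [[0.0105,-0.086,-0.07],[0,0,-0.003]],
    [[0.0105,-0.086,-0.08],[0,0,-0.003]],
    [[0.0105,-0.086,-0.08],[0,0,-0.003]],
    [[0.0105,-0.086,-0.08],[0,0,-0.003]],
  ],
)

```text
time_s: 8.7
position: [0.5271, -0.314, 0.2251]
tcp_rot: [[0.971, 0.001, -0.239], [0.239, -0.001, 0.971], [0.001, -1.0, -0.001]]
force: [-0.0, -1.1, -0.1]
opening: 0.458
```

Run:
```python
from h import *
s=read_state();print(s['position'],s['tcp_rot'].round(3))
c=capture('side');
save('side2',cv2.resize(c['frame'][200:420,180:360],None,fx=3,fy=2.7*1.0))
```

```text
[ 0.52710848 -0.31402054  0.2251421 ] [[ 0.971  0.001 -0.239]
 [ 0.239 -0.001  0.971]
 [ 0.001 -1.    -0.001]]
```

View pics/side2.png

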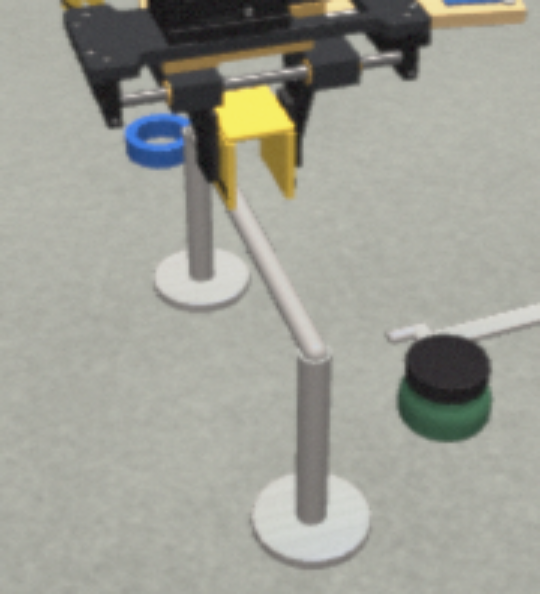

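The picture shows the saddle above the bar at about (262,140), with the tunnel along the bar. I can't judge the lateral offset from it by eye, so I'll measure both in the same camera's frame.

Run:
```python
from h import *
d=np.array([.2387,-.9711]);n=np.array([.9711,.2387])
for k in ('side','scene'):
    c=capture(k);P=pts(c);H,S,V=cv2.split(cv2.cvtColor(c['frame'],cv2.COLOR_RGB2HSV))
    near=(np.hypot(P[...,0]-.526,P[...,1]+.314)<.2)&(c['depth']>0)
    Q=P[near&(S>120)&(H>18)&(H<35)&(P[...,2]>.17)]; B=P[near&(P[...,2]>.135)&(P[...,2]<.165)&(S<80)]
    for nm,X in (('sad',Q),('bar',B)):
        print(k,nm,len(X),'perp',np.percentile(X[:,:2]@n,[2,50,98]).round(4),'along',np.percentile(X[:,:2]@d,[2,98]).round(4),'z',np.percentile(X[:,2],[2,98]).round(4))
    T=Q[Q[:,2]>np.percentile(Q[:,2],98)-.004]
    print(k,'top perp',np.percentile(T[:,:2]@n,[2,98]).round(4),'z',np.median(T[:,2]))
print('tcp perp',read_state()['position'][:2]@n)
```

```text
side sad 875 perp [0.3901 0.4399 0.4778] along [0.4093 0.457 ] z [0.1908 0.3015]
side bar 674 perp [0.4263 0.4322 0.4411] along [0.3158 0.5602] z [0.1367 0.1582]
side top perp [0.3851 0.4848] z 0.30002532663699133
scene sad 294 perp [0.4189 0.4348 0.4598] along [0.405  0.4342] z [0.1919 0.2469]
scene bar 453 perp [0.4319 0.4405 0.4451] along [0.307  0.5544] z [0.1382 0.16  ]
scene top perp [0.4183 0.4697] z 0.24407026121904346
tcp perp 0.4369715972428153
```

In the scene view the saddle's centre is at 0.4393 across the bar and the bar's at 0.4385. The wrist view gives the bar as 0.436 against the tool's 0.437. It's aligned within 1 mm, so I'll lower it.

>>> play_rows(
  commands=[
    [[0,0,-0.01],[0,0,0]],
    [[0,0,-0.025],[0,0,0]],
    [[0,0,-0.04],[0,0,0]],
    [[0,0,-0.055],[0,0,0]],
    [[0,0,-0.066],[0,0,0]],
    [[0,0,-0.074],[0,0,0]],
    [[0,0,-0.077],[0,0,0]],
    [[0,0,-0.077],[0,0,0]],
  ],
)

```text
time_s: 9.85
position: [0.5268, -0.3135, 0.1476]
tcp_rot: [[0.971, 0.0, -0.24], [0.24, -0.0, 0.971], [0.0, -1.0, -0.0]]
force: [0.6, -0.3, -1.1]
opening: 0.456
```

>>> play_rows(
  commands=[
    [[0,0,-0.001],[0,0,0]],
    [[0,0,-0.001],[0,0,0]],
  ],
)

```text
time_s: 10.1
position: [0.5268, -0.3135, 0.1469]
tcp_rot: [[0.971, 0.001, -0.24], [0.24, -0.001, 0.971], [0.0, -1.0, -0.001]]
force: [0.9, 0.4, -1.4]
opening: 0.459
```

>>> play_rows(
  commands=[
    [[0,0,0],[0,0,0]],
    [[0,0,0],[0,0,0]],
    [[0,0,0],[0,0,0]],
    [[0,0,0],[0,0,0]],
    [[0,0,0],[0,0,0]],
    [[0,0,0],[0,0,0]],
  ],
  gripper=0.07,
)

```text
time_s: 10.85
position: [0.5266, -0.3134, 0.1465]
tcp_rot: [[0.971, -0.0, -0.24], [0.24, 0.0, 0.971], [-0.0, -1.0, 0.0]]
force: [-1.0, -0.3, -0.3]
opening: 0.803
```

>>> play_rows(
  commands=[
    [[0,0,0.01],[0,0,0]],
    [[0,0,0.025],[0,0,0]],
    [[0,0,0.045],[0,0,0]],
    [[0,0,0.07],[0,0,0]],
    [[0,0,0.1],[0,0,0]],
    [[0,0,0.13],[0,0,0]],
    [[0,0,0.15],[0,0,0]],
    [[0,0,0.155],[0,0,0]],
  ],
)

```text
time_s: 11.85
position: [0.5273, -0.3139, 0.3044]
tcp_rot: [[0.971, 0.004, -0.24], [0.24, -0.003, 0.971], [0.003, -1.0, -0.004]]
force: [0.6, 0.6, 0.1]
opening: 0.807
```

Run:
```python
from h import *
print(read_state()['position'])
a=capture('side')['frame'][200:420,180:380];b=capture('scene')['frame'][110:330,150:420]
save('chk',np.hstack([cv2.resize(a,None,fx=1.8,fy=1.8),cv2.resize(b,None,fx=1.6,fy=1.8)]))
```

```text
[ 0.52733562 -0.31388702  0.30438888]
```

View pics/chk.png

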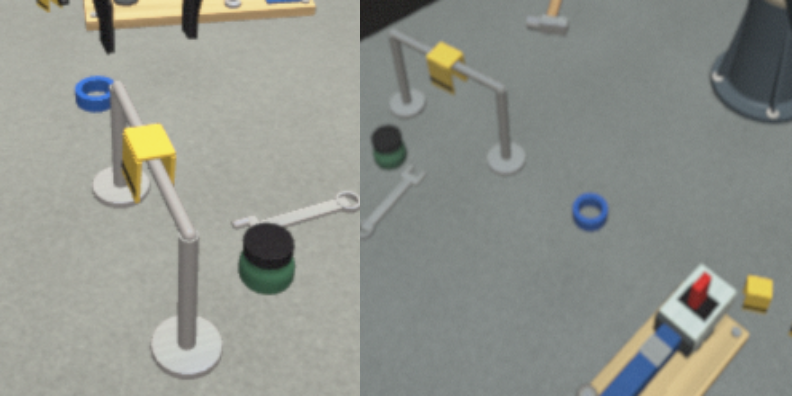

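The saddle hangs astride the bar at (148,145) in the left half, released. The red grip is uncovered at (700,290) in the right half. Going back to it.

>>> play_rows(
  commands=[
    [[0,0.02,0],[0,0,0.04]],
    [[0,0.05,0],[0,0,0.11]],
    [[0,0.08,0],[0,0,0.19]],
    [[0,0.11,0],[0,0,0.27]],
    [[0,0.14,0],[0,0,0.35]],
    [[0,0.17,0],[0,0,0.43]],
    [[0,0.2,0],[0,0,0.51]],
    [[0,0.23,0],[0,0,0.59]],
    [[0,0.26,0],[0,0,0.67]],
    [[0,0.29,0],[0,0,0.75]],
  ],
  gripper=0.05,
)

```text
time_s: 13.2
position: [0.5252, -0.021, 0.3004]
tcp_rot: [[0.543, -0.003, -0.84], [0.84, 0.001, 0.543], [-0.0, -1.0, 0.003]]
force: [-0.1, -0.2, -0.8]
opening: 0.574
```

>>> play_rows(
  commands=[
    [[-0.002,0.04,0],[0,0,0.08]],
    [[-0.004,0.08,0],[0,0,0.16]],
    [[-0.006,0.12,0],[0,0,0.24]],
    [[-0.008,0.16,0],[0,0,0.32]],
    [[-0.01,0.19,0],[0,0,0.4]],
    [[-0.012,0.22,0],[0,0,0.48]],
    [[-0.012,0.245,0],[0,0,0.55]],
    [[-0.012,0.26,0],[0,0,0.6]],
    [[-0.012,0.267,0],[0,0,0.62]],
    [[-0.012,0.267,0],[0,0,0.62]],
  ],
)

```text
time_s: 14.45
position: [0.5144, 0.2436, 0.3012]
tcp_rot: [[-0.042, -0.001, -0.999], [0.999, -0.0, -0.042], [-0.0, -1.0, 0.001]]
force: [-0.0, -0.3, 0.4]
opening: 0.574
```

>>> play_rows(
  commands=[
    [[0,0,0],[0,0,0]],
    [[0,0,0],[0,0,0]],
  ],
)

```text
time_s: 14.7
position: [0.5148, 0.2429, 0.3016]
tcp_rot: [[-0.04, -0.0, -0.999], [0.999, -0.0, -0.04], [-0.0, -1.0, 0.0]]
force: [0.4, 0.2, 0.6]
opening: 0.577
```

Run:
```python
from h import *
s=read_state();c=capture('wrist');print(s['position'],s['tcp_rot'].round(3),s['joint_positions'].round(1))
save('w3',c['frame']);P=pts(c,wristT(s,c));ok=c['depth']>0
H,S,V=cv2.split(cv2.cvtColor(c['frame'],cv2.COLOR_RGB2HSV))
near=ok&(np.hypot(P[...,0]-.514,P[...,1]-.244)<.06)
m=near&(S>130)&((H<8)|(H>172))&(P[...,2]>.1)
Q=P[m];print('grip',len(Q),np.percentile(Q,[2,98],axis=0).round(4))
T=Q[Q[:,2]>np.percentile(Q[:,2],97)-.005];print('top',np.median(T[:,2]),cv2.minAreaRect((T[:,:2]*1000).astype(np.float32)))
A=P[near&(S<60)&(P[...,2]>.095)&(P[...,2]<.115)];print('coupler',np.median(A[:,2]),cv2.minAreaRect((A[:,:2]*1000).astype(np.float32)))
W=P[ok&(H>8)&(H<25)&(S>50)&(abs(P[...,2]-.02)<.006)&(np.hypot(P[...,0]-.55,P[...,1]-.244)<.15)];print('board',cv2.minAreaRect((W[:,:2]*1000).astype(np.float32)))
```

```text
[0.51478591 0.24291563 0.30158588] [[-0.04  -0.    -0.999]
 [ 0.999 -0.    -0.04 ]
 [-0.    -1.     0.   ]] [ 14.   22.5  86.5  -0.   71.  -78.3]
grip 609 [[0.5018 0.2351 0.1059]
 [0.531  0.2773 0.3051]]
top 0.30449313344381723 ((497.22528076171875, 236.69735717773438), (84.2923355102539, 0.8616285920143127), 83.23563385009766)
coupler 0.10508192516109982 ((519.8968505859375, 242.0694580078125), (103.19526672363281, 59.99102020263672), 3.5786075592041016)
board ((529.4861450195312, 242.78533935546875), (247.4893035888672, 120.11546325683594), 3.498560667037964)
```

View pics/w3.png

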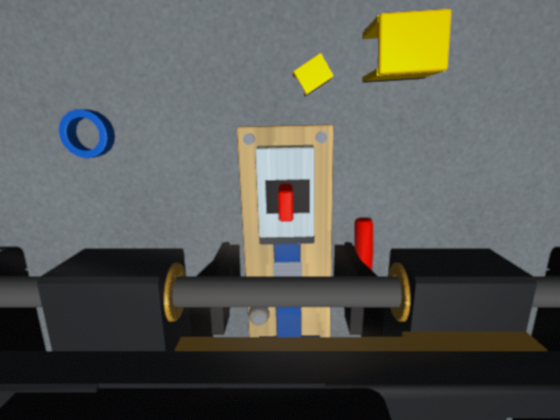

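The wrist view shows the red grip's top at (286,203), x 0.502–0.531, y about 0.243. The board gives a hitch yaw of 3.5° and the coupler top is at 0.105, as expected. Next I descend and close on the grip.

>>> play_rows(
  commands=[
    [[0.001,0,-0.02],[0,0,0.01]],
    [[0.001,0,-0.05],[0,0,0.02]],
    [[0.001,0,-0.08],[0,0,0.02]],
    [[0.001,0,-0.11],[0,0,0.02]],
    [[0.001,0,-0.13],[0,0,0.02]],
    [[0.001,0,-0.15],[0,0,0.02]],
    [[0.001,0,-0.16],[0,0,0.02]],
    [[0.001,0,-0.164],[0,0,0.02]],
    [[0.001,0,-0.164],[0,0,0.02]],
    [[0.001,0,-0.164],[0,0,0.02]],
  ],
)

```text
time_s: 16.0
position: [0.5162, 0.2438, 0.1383]
tcp_rot: [[-0.061, 0.002, -0.998], [0.998, 0.0, -0.061], [0.0, -1.0, -0.002]]
force: [-0.5, -0.2, -0.4]
opening: 0.571
```

>>> play_rows(
  commands=[
    [[0,0,0],[0,0,0]],
    [[0,0,0],[0,0,0]],
    [[0,0,0],[0,0,0]],
    [[0,0,0],[0,0,0]],
    [[0,0,0],[0,0,0]],
    [[0,0,0],[0,0,0]],
    [[0,0,0],[0,0,0]],
    [[0,0,0],[0,0,0]],
  ],
  gripper=0.0,
)

```text
time_s: 17.0
position: [0.5157, 0.2433, 0.1376]
tcp_rot: [[-0.061, -0.0, -0.998], [0.998, -0.0, -0.061], [-0.0, -1.0, 0.0]]
force: [0.0, -4.3, 0.5]
opening: 0.162
```

Opening is 14.1 mm, so the grip is held, and the spring preload already shows at 4.3 N. Pulling the latch.

>>> play_rows(
  commands=[
    [[0,0.002,0],[0,0,0]],
    [[0,0.005,0],[0,0,0]],
    [[-0.0005,0.008,0],[0,0,0]],
    [[-0.0007,0.011,0],[0,0,0]],
    [[-0.0008,0.013,0],[0,0,0]],
    [[-0.0009,0.014,0],[0,0,0]],
    [[-0.0009,0.014,0],[0,0,0]],
    [[-0.0009,0.014,0],[0,0,0]],
  ],
)

```text
time_s: 18.0
position: [0.5149, 0.256, 0.1376]
tcp_rot: [[-0.062, -0.0, -0.998], [0.998, -0.003, -0.062], [-0.003, -1.0, 0.0]]
force: [0.7, -8.9, 2.7]
opening: 0.16
```

Moved 12.7 mm with 8.9 N of spring force, which means about 13 mm of travel, past the 10 mm clearing point. Now I lift along the hinge arc.

>>> play_rows(
  commands=[
    [[0.001,0.001,0.0052],[-0.0012,0.02,0]],
    [[0.0027,0.001,0.0129],[-0.003,0.05,0]],
    [[0.0046,0.001,0.0206],[-0.005,0.08,0]],
    [[0.0067,0.0012,0.0283],[-0.007,0.11,0]],
    [[0.0091,0.0014,0.0358],[-0.009,0.14,0]],
    [[0.0117,0.0015,0.0433],[-0.01,0.17,0]],
    [[0.0145,0.0017,0.0507],[-0.012,0.2,0]],
    [[0.0165,0.0019,0.0556],[-0.013,0.22,0]],
    [[0.0181,0.002,0.0592],[-0.014,0.235,0]],
    [[0.0181,0.002,0.0592],[-0.014,0.235,0]],
  ],
)

```text
time_s: 19.25
position: [0.5326, 0.2571, 0.1956]
tcp_rot: [[-0.062, -0.235, -0.97], [0.998, -0.02, -0.059], [-0.005, -0.972, 0.235]]
force: [-0.6, -9.6, -2.0]
opening: 0.159
```

>>> play_rows(
  commands=[
    [[0,0,0],[0,0,0]],
    [[0,0,0],[0,0,0]],
    [[0,0,0],[0,0,0]],
    [[0,0,0],[0,0,0]],
  ],
)

```text
time_s: 19.75
position: [0.5325, 0.2571, 0.1955]
tcp_rot: [[-0.062, -0.234, -0.97], [0.998, -0.02, -0.059], [-0.005, -0.972, 0.235]]
force: [-0.6, -9.6, -2.2]
opening: 0.159
```

Run:
```python
from h import *
c=capture('side');d=capture('scene');save('fin',np.hstack([cv2.resize(c['frame'][120:400,180:400],None,fx=1.7,fy=1.7),cv2.resize(d['frame'][110:390,150:420],None,fx=1.5,fy=1.7)]))
P=pts(d);H,S,V=cv2.split(cv2.cvtColor(d['frame'],cv2.COLOR_RGB2HSV))
A=P[(S<60)&(V>120)&(np.hypot(P[...,0]-.53,P[...,1]-.244)<.06)&(P[...,2]>.12)&(d['depth']>0)]
f=np.linalg.lstsq(np.c_[A[:,:2],np.ones(len(A))],A[:,2],rcond=None)[0];print('coupler',len(A),np.percentile(A,[2,50,98],axis=0).round(3),'plane z at ball',f@[.53,.244,1],f)
print(read_state()['qvel'].round(2),read_state()['position'],read_state()['time_s'])
```

```text
coupler 1006 [[0.489 0.195 0.134]
 [0.548 0.253 0.161]
 [0.575 0.3   0.571]] plane z at ball 0.37663860068735744 [-5.0604409   0.95752611  2.82503591]
[ 0.    0.01 -0.07 -0.1   0.06  0.04] [0.53251542 0.25711651 0.19548733] 19.85
```

View pics/fin.png

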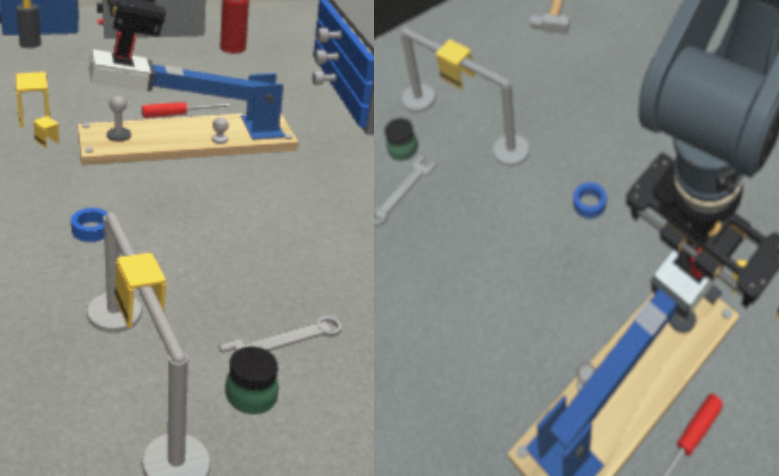

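The tongue is raised off the ball (ball visible at (119,105) left) with the grip still held. The saddle still hangs and the bystanders haven't moved. That coupler plane fit took in gripper points, so I'll redo it with z bounds.

Run:
```python
from h import *
d=capture('scene');P=pts(d);H,S,V=cv2.split(cv2.cvtColor(d['frame'],cv2.COLOR_RGB2HSV))
T=P[(d['depth']>0)&(S>130)&(H>100)&(H<125)&(abs(P[...,1]-.25)<.05)&(P[...,0]>.58)&(P[...,0]<.73)&(P[...,2]>.09)&(P[...,2]<.17)]
T0=np.polyfit(T[:,0],T[:,2],1);print('tongue angle',np.arctan(-T0[0])*1.002)
A=P[(d['depth']>0)&(S<60)&(V>170)&(np.hypot(P[...,0]-.53,P[...,1]-.244)<.06)&(P[...,2]>.14)&(P[...,2]<.185)]
print('coupler top',len(A),np.percentile(A,[5,50,95],axis=0).round(3), 'by x', np.polyfit(A[:,0]-.53,A[:,2],1))
```

```text
tongue angle 0.22469132698867297
coupler top 429 [[0.541 0.216 0.152]
 [0.559 0.244 0.157]
 [0.572 0.271 0.162]] by x [-0.18021883  0.16235896]
```

The camera gives a tongue angle of 0.225 rad and a coupler rise of about 58 mm. Handing in.

```bash
python3 -c "
from rig import *
print(hand_in())"
```

```text
the job is handed in; nothing more can be done
None
```

I hung the yellow saddle astride the storage bar and let go of it. Then I pulled the red latch grip open and used it to lift the tongue. I handed in at about 20 s, with the arm still holding the grip raised.

- **Saddle:** the last pictures show it still hanging near the middle of the bar, with the other things where they were.
- **Latch:** it moved about 13 mm, judged from the tool's travel and 8.9 N of spring force. It needs 10 mm to clear the ball.
- **Lift:** the camera gave a tongue angle of 0.225 rad and a coupler rise of about 58 mm. The tool's own travel pointed to 58–59 mm, slightly under the 60 mm asked. The arm was at rest and the grip was firm, at 14 mm opening.
- **Disagreements:** the scene and side cameras differed by up to 6 mm on positions, so I used the wrist camera for the grasps and the bar. My first check of the coupler height failed because it picked up gripper points, so I repeated it within height limits.

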